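# Slide the inspection plate out over the camera and hold it

### The job

The oblong steel setting block standing on the flat metal inspection plate has to go back first: seat it fully, upright, in the storage nest whose slot has its shape, and let go of it. Then, by its upright black handle, slide the plate along its ledge, without lifting it, out over the small upward-looking camera until its front edge is level with the two pointers on the posts. More than half of it then overhangs, so finish still holding it there, flat on the ledge, so that it does not tip; it must rest on nothing but the ledge and your hold, and everything else stays where it stands.

Things in the scene. Friction and masses are not known exactly. Their poses are not given: they have to be found in the camera images.
- ledge: Fixed grey ledge on two aluminium feet, 240 x 120 mm, flat top 70 mm above the table; origin at the centre of its underside. x axis: the outward slide direction, towards the gauge; z up; outer edge at x = 120 mm. Rails 5 mm high along both long sides, 98 mm apart, give the 90 mm wide plate 4 mm play on each side.
- plate_front (a point): Middle of the front edge of the loose aluminium plate, half-way up its thickness. Plate 260 x 90 x 8 mm, 0.35 to 0.7 kg, lying on the ledge, top 78 mm above the table. Axes: x outward along the plate, y across, z up. Its balance point is about 136 mm behind this edge: overhanging more than that, it tips unless held.
- plate_handle (a point): Centre of the black upright bar fixed across the tail of the plate, 15 mm in from its rear edge and 245 mm behind the front edge. The bar is 14 mm thick along the plate (x), 60 mm wide across it (y) and stands 42 mm high above the plate's top; this point is 21 mm above the plate's top. Axes as the plate's. It can be gripped from above across its 14 mm thickness.
- gauge_mark (a point): The mark: midway between the two thin pointers (112 mm apart) on the gauge's posts, 74 mm above the table, as high as the plate's mid-thickness. x outward as the ledge's, y from pointer to pointer. Plate's front edge comes level with it: plate_front at x = 0 here. It lies 155 to 185 mm beyond the ledge's edge.
- block_center (a point): Centre of the loose oblong steel setting block, 50 (x) x 28 (y) x 64 mm high (z), about 0.2 to 0.4 kg, at the start standing upright on the front part of the plate. It can be gripped across its 28 mm; in the slot its lowest 12 mm are sunk, so grip its upper half.
- nest_oblong_slot (a point): Centre of the FLOOR of the oblong slot, 8 mm above the table, in its fixed grey nest (74 x 100 mm, top 20 mm above the table). Slot 56 (x) x 34 (y) mm, 12 mm deep: 3 mm play each side; either way round will do. A label beside it shows a dark oblong. The three nests stand side by side about 100 mm apart, in any order.
- nest_square_slot (a point): Centre of the floor of the 42 x 42 mm slot of the like nest for the square block; empty, label with a dark square. Not to be used.
- gauge: Fixed gauge: dark base 100 x 170 mm on the table with a white line under the pointers, two posts astride the plate's path, pointers up to 84 mm above the table, and between them, 35 mm back towards the ledge, the upward-looking camera, 40 mm high, below the plate. Origin on the table under the mark.
- round_block: Round steel block, 36 mm across and 50 mm high, standing in the third nest, whose slot is round; origin at its underside. Leave it alone.
- square_block: Square steel block 36 x 36 x 64 mm standing on the table; origin at its underside. Leave it alone.
- collar: Dark steel ring 48 mm across, 20 mm high, on the table; origin at its underside. Leave it alone.
- screwdriver: Screwdriver lying on the table. Leave it alone.

How it is judged (in metres and radians):
On the way:
1. the oblong block is seated in its own slot and released, before the plate is slid out (horizontal distance between block_center and nest_oblong_slot below 0.008 m and height (world z) of block_center below 0.046 m and angle between block_center's own z axis and vertical below 0.1 rad and contact force between the fingers and block below 0.1 N and linear speed of block below 0.02 m/s and x of plate_front in the frame of gauge_mark below -0.09 m), for 0.2 s.
At the end, for the whole second after the job is handed in: Block in its slot (8 mm, bottomed, upright, released); plate front edge within 7 mm of the pointers along the slide and 15 mm sideways, at its sliding height (-10/+8 mm), level within 0.05 rad, at rest, held by the fingers (over 1 N), not touching the gauge (horizontal distance between block_center and nest_oblong_slot below 0.008 m and height (world z) of block_center below 0.046 m and angle between block_center's own z axis and vertical below 0.1 rad and contact force between the fingers and block below 0.1 N and linear speed of block below 0.02 m/s and x of plate_front in the frame of gauge_mark between -0.007 and 0.007 m and y of plate_front in the frame of gauge_mark between -0.015 and 0.015 m and z of plate_front in the frame of gauge_mark between -0.01 and 0.008 m and angle between plate_front's own z axis and vertical below 0.05 rad and contact force between the fingers and plate above 1 N and contact force between gauge and plate below 0.3 N and linear speed of plate below 0.01 m/s); the arm keeps its last pose, push and grip.
It fails at once if the plate tips (angle between plate_front's own z axis and vertical above 0.15 rad).
It fails at once if the plate is lifted off the ledge (height (world z) of plate_handle above 0.124 m).
It fails at once if a bystander is disturbed (distance of any of round_block, square_block, collar, screwdriver from where it was at the start of the episode above 0.025 m).
It also fails if it takes over 62 s, if anything falls off the work surface, if the arm or the gripper's body presses on something with over 40 N, if the wrist force passes 120 N, or if a joint passes its speed limit or range.

### The arm

A 7-joint arm with a two-finger parallel gripper is mounted at the origin on the work surface. World frame = base frame: x ahead of the robot, y to its left, z up, the work surface at z = 0. Lengths are in m, angles in degrees, forces in N, time in s.
With the tool pointing down it reaches from about 0.425 to 0.875 m from the base axis. Payload 4.7 kg.
Tool frame: the origin (TCP) lies at the very end of the fingers, on their centre line; the grasp point (between the pads) lies 19 mm behind it; z points along the fingers, y is the direction in which the jaws open and shut (so a half turn about z gives the same grasp; the last joint's range is limited). The gripper opens to 87 mm and grips with 3 to 60 N. Pads are 19 mm wide; open, the fingers measure 117 mm over their backs; the gripper's body (75 mm by 190 mm) begins 51 mm behind the grasp point.
Start: joints at [63.833, 18.392, -4.016, 83.108, 1.295, 78.541, -3.26], TCP at [0.295, -0.579, 0.198] pointing down, gripper open.
Joint ranges: [-163.93, 163.93], [-17.29, 119.83], [-79.2, 71.16], [3.27, 140.29], [-89.18, 269.18], [5.43, 117.66], [-154.24, 154.24]. Speed limits (degrees/s): [147.25, 147.25, 180, 180, 180, 180, 180].

### API

Orientations are given as [roll, pitch, yaw] about the fixed x, y, z axes, in that order (R = Rz(yaw) Ry(pitch) Rx(roll)).
In Python, from cell import monitor, read_camera, camera_info, env, look_for gives the robot as it stands.
- The arm moves only by the tool servo_tool, never from a script. Its argument "commands" is one flat list of numbers, 6 for each row, row after row: the shift along the tool's x, y, z in mm, then the turn, a rotation vector about the tool's x, y, z in degrees. A call has 1 to 10 rows; each row shifts and turns the commanded pose from where the row before left it, along the tool's axes as they then stand; what a row does not reach is not made up. A row lasts 1/10 s, in which the tool goes at most 50 mm and 8.59 degrees, less where a joint would pass 70% of its speed; a pose out of reach is approached as far as the arm can. A call is refused whole if a number of a shift passes 50 or a number of a turn 8.59, either way. A call with a gripper value outside its range is refused whole. "jaw" is the finger opening in mm, from 0 to 87, set as the call begins (left out, the last holds). The fingers move at their own pace and stop on an object; "newtons" is the grip in N (left out, the last holds). Time passes only in rows, so rows that do not move let the fingers close. It gives the time, the measured TCP pose, the force and the opening at its end, in the units of the state.
- monitor.get_obs(): the state, without advancing time (a new reading comes with each control period).
- read_camera(name): name is "scene" or "side" or "wrist"; returns (picture, depth): 480x640x3 uint8, red, green, blue; 480x640 float32, m along the optical axis (not along the pixel's ray), 0 where there is no reading.
- camera_info(name): a dict with "camera_matrix" (3x3 intrinsics, pixels), "R" (3x3) and "t" (3): a world point X has camera coordinates R X + t; the wrist camera has in their place "T_tool_cam" (4x4, takes a point from camera to tool coordinates, whose origin is the TCP and whose axes are the flange's). Camera axes: x right, y down, z forward; pixel columns grow to the right and rows downward; lengths in m; the calibration is good to about 2 mm. The wrist camera is an equidistant fisheye: a pixel r from the principal point sees the ray r / f radians off the axis. A picture is of the moment at which its call begins: read the wrist's pose just before it. camera_info takes no time and is no camera call.
- env.sign_off(): hands the job in, once; it reports no verdict.
Trained networks look in the newest picture that a camera, given by its name, has taken for a name from the list of things; names that differ only in an ending like _2 or _b are one class to them, and where a whole thing is asked for, a point or a joint stands for the part that bears it (a point fixed in the world has none). Each returns a list of dicts, best first, with "conf" (0 to 1); they miss things now and then, are a little off and sometimes report something else, mostly with a low value. They report only what shows in the picture. A call takes as long as a camera call.
- look_for(camera, label): "box" ([left, top, width, height] in pixels, round what is visible of it).
The state is a dict: "time_s": time; "qpos": joint angles; "joint_velocities": joint speeds; "effort": joint torques, N m; "tool_pos": TCP position; "tool_rot": TCP orientation; "force": force on the tool from outside, world axes, zero at the start; "wrist_torque": the same for the moment, N m; "grip_width": finger opening in m.
Only numpy, scipy, OpenCV 4.12 (cv2) and the standard library are available. Lean on these libraries where they do the work, as an engineer would, in place of code of your own. Each camera call takes 0.05 s, during which the arm holds its last target.

## Working session

There is one attempt and no reset: what is moved stays moved. The work goes in short steps, Python scripts to look and compute and a tool call to move; the robot and the scene stay as the last step left them, time stands still between calls to the robot, and variables do not carry over. Pictures are saved under pics/ and viewed, and the job is handed in when it is done.

Besides the shell and the picture viewer there is one more tool, called after ">>>" as name(argument=value, ...) on one line, values as JSON. servo_tool: Moves the arm, as the interface text tells. Its arguments: {"type":"object","properties":{"commands":{"type":"array","items":{"type":"number"}},"jaw":{"type":"number"},"newtons":{"type":"number"}},"required":["commands"]}

```bash
ls; mkdir -p pics; python3 - <<'E'
from cell import monitor, read_camera, camera_info, env, look_for
import cv2,numpy as np
print(monitor.get_obs())
for n in ["scene","side"]:
    im,d=read_camera(n); cv2.imwrite(f"pics/{n}0.png",im[:,:,::-1]); np.save(f"pics/{n}0.npy",d)
    i=camera_info(n); print(n,i)
print(camera_info("wrist"))
for l in ["block_center","nest_oblong_slot","nest_square_slot","plate_front","plate_handle","gauge_mark","gauge","ledge"]:
  for c in ["scene","side"]:
    print(l,c,[(r['box'],round(r['conf'],2)) for r in look_for(c,l)][:3])
E
```

```text
pics
{'time_s': 0.0, 'qpos': array([63.83463596, 18.4384733 , -4.01440741, 83.17442267,  1.29574499,
       78.54235631, -3.25931591]), 'joint_velocities': array([ 0.02672385,  0.03795354, -0.08748639,  0.02303296,  0.03337031,
        0.02091872, -0.01831484]), 'effort': array([ 9.52438604e-04, -4.91292930e+01, -4.03137496e-01, -3.12530100e+01,
       -6.37513795e-02,  4.35461977e-02,  1.29146151e-04]), 'tool_pos': array([ 0.2944844 , -0.57878391,  0.19717228]), 'tool_rot': array([-1.79890029e+02,  6.91858880e-03,  2.69748757e+01]), 'force': array([ 0.44354516,  0.61914732, -0.09549864]), 'wrist_torque': array([-0.05224056,  0.00899556,  0.01991359]), 'grip_width': 0.08689517577217856}
scene {'camera_matrix': array([[481.81627403,   0.        , 319.60346299],
       [  0.        , 481.81627403, 238.50874264],
       [  0.        ,   0.        ,   1.        ]]), 'R': array([[ 8.84957768e-01,  4.65670795e-01, -6.77495974e-04],
       [ 3.93917387e-01, -7.49372388e-01, -5.32231262e-01],
       [-2.48352252e-01,  4.70735313e-01, -8.46598739e-01]]), 't': array([-0.50975471, -0.18838189, 
[... 1278 characters left out ...]
 0.56)]
nest_square_slot side [([303.3, 192.3, 31.4, 22.4], 0.85)]
plate_front scene [([295.0, 116.8, 87.8, 96.2], 0.97), ([138.4, 323.2, 65.6, 66.6], 0.73), ([228.6, 245.7, 93.3, 73.3], 0.25)]
plate_front side [([297.6, 280.5, 67.8, 116.9], 0.82)]
plate_handle scene [([296.7, 115.0, 87.0, 101.8], 0.97)]
plate_handle side [([297.6, 279.6, 65.8, 115.6], 0.89)]
gauge_mark scene [([230.7, 244.5, 91.0, 74.7], 0.64)]
gauge_mark side [([308.9, 222.8, 78.2, 51.8], 0.79)]
gauge scene [([232.2, 248.9, 91.5, 72.4], 0.65), ([330.5, 314.9, 24.3, 23.9], 0.39)]
gauge side [([312.1, 221.6, 71.4, 53.4], 0.62)]
ledge scene [([289.9, 122.4, 99.6, 105.4], 0.75)]
ledge side [([288.4, 277.1, 83.9, 121.5], 0.93)]
```

View pics/scene0.png

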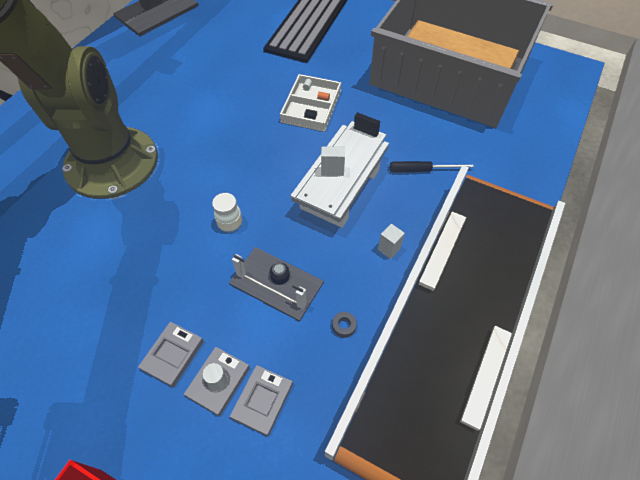

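View pics/side0.png

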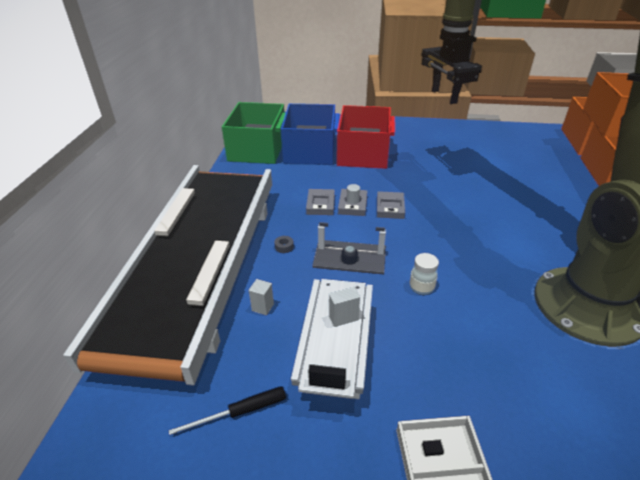

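```bash
cat > h.py <<'E'
from cell import monitor, read_camera, camera_info, env, look_for
import cv2,numpy as np
def world(n,u,v,z=None,d=None):
    i=camera_info(n);K=i['camera_matrix'];R=i['R'];t=i['t']
    r=R.T@np.array([(u-K[0,2])/K[0,0],(v-K[1,2])/K[1,1],1.]);o=-R.T@t
    if z is not None: return o+r*(z-o[2])/r[2]
    return o+r*d
def wworld(obs,u,v,z):
    from scipy.spatial.transform import Rotation as Ro
    i=camera_info("wrist");K=i['camera_matrix'];T=i['T_tool_cam']
    x,y=u-K[0,2],v-K[1,2];rr=np.hypot(x,y);th=rr/K[0,0]
    c=np.array([np.sin(th)*x/rr,np.sin(th)*y/rr,np.cos(th)])
    Rt=Ro.from_euler('xyz',obs['tool_rot'],degrees=True).as_matrix()
    o=Rt@T[:3,3]+obs['tool_pos'];r=Rt@T[:3,:3]@c
    return o+r*(z-o[2])/r[2]
E
python3 - <<'E'
import cv2
a=cv2.imread('pics/scene0.png')
cv2.imwrite('pics/nz.png',cv2.resize(a[310:440,130:300],None,fx=4.6,fy=4.6,interpolation=cv2.INTER_CUBIC))
cv2.imwrite('pics/pz.png',cv2.resize(a[100:230,270:410],None,fx=4.6,fy=4.6,interpolation=cv2.INTER_CUBIC))
cv2.imwrite('pics/gz.png',cv2.resize(a[235:335,220:335],None,fx=6,fy=6,interpolation=cv2.INTER_CUBIC))
E
```

```text
(no output)
```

View pics/nz.png

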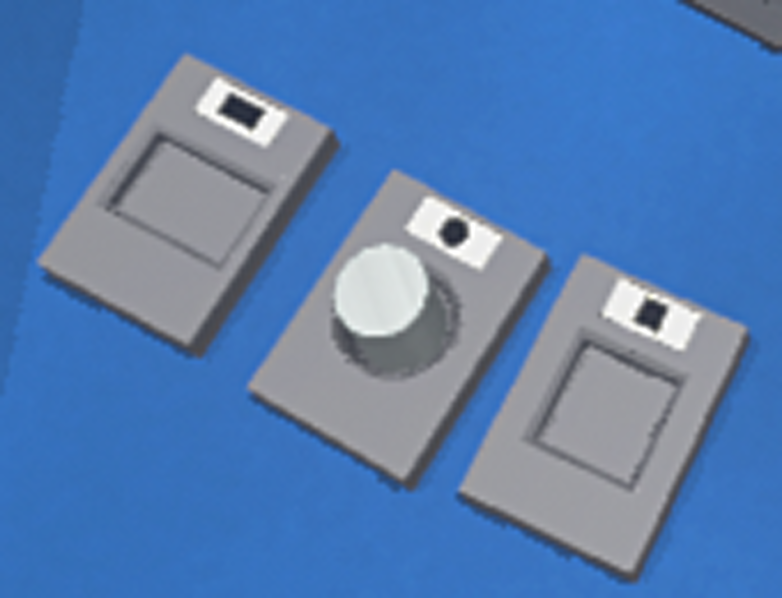

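View pics/pz.png

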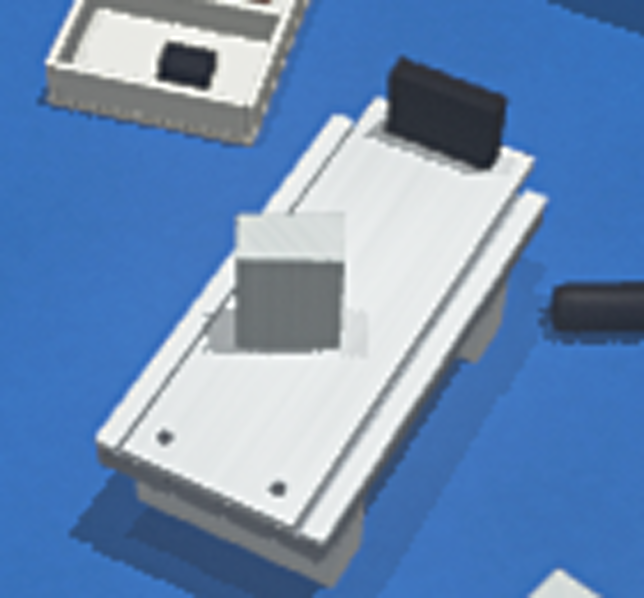

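View pics/gz.png

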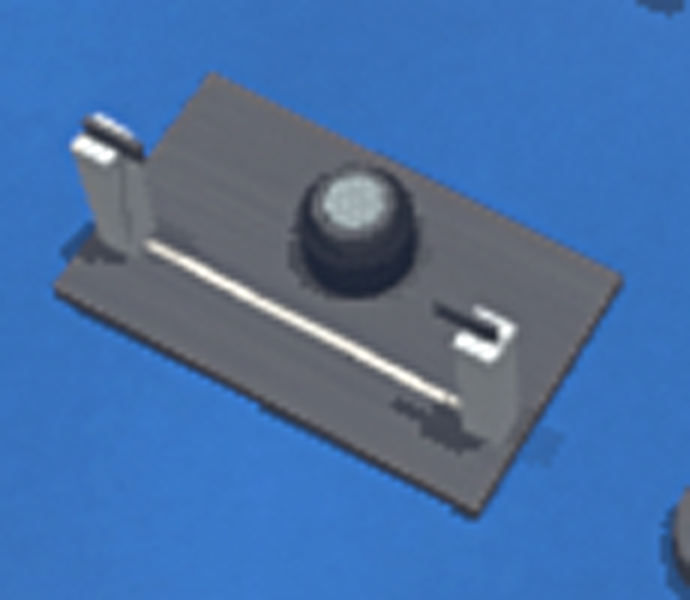

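```bash
python3 - <<'E'
from h import *
def P(pts,off,s,z,n="scene"):
    w=np.array([world(n,(u+.5)/s-.5+off[0],(v+.5)/s-.5+off[1],z) for u,v in pts]);print((w*1000).round(1)[:,:2].tolist(), 'mean',(w.mean(0)*1000).round(1)[:2]);return w
def ang(a,b): d=b-a;return np.degrees(np.arctan2(d[1],d[0])).round(1),np.linalg.norm(d).round(4)
print('slot');w=P([(162,135),(273,190),(222,268),(105,208)],(130,310),4.6,.02);print(ang(w[0],w[1]),ang(w[1],w[2]),ang(w[0],w[3]),ang(w[3],w[2]))
print('nest');w=P([(186,55),(338,130),(194,348),(40,262)],(130,310),4.6,.02);print(ang(w[0],w[1]),ang(w[1],w[2]),ang(w[0],w[3]),ang(w[3],w[2]))
print('sq nest');w=P([(585,255),(747,328),(634,578),(460,492)],(130,310),4.6,.02);
print('block top');w=P([(237,213),(345,213),(343,260),(236,260)],(270,100),4.6,.142);print(ang(w[0],w[1]),ang(w[1],w[2]))
print('handle top');w=P([(403,58),(507,97),(500,110),(390,70)],(270,100),4.6,.120);print(ang(w[0],w[1]),ang(w[1],w[2]))
print('ledge rail corners z75');w=P([(97,437),(322,542),(547,195),(340,113)],(270,100),4.6,.075);print(ang(w[0],w[1]),ang(w[0],w[3]),ang(w[1],w[2]))
print('gauge base');w=P([(211,73),(623,280),(475,517),(55,287)],(220,235),6,.006);print(ang(w[0],w[1]),ang(w[1],w[2]),ang(w[0],w[3]))
print('pointer');w=P([(95,118),(140,155),(440,305),(495,333)],(220,235),6,.084)
print('line');w=P([(148,243),(455,402)],(220,235),6,.006);print(ang(w[0],w[1]))
E
```

```text
slot
[[405.2, -307.6], [459.7, -305.4], [460.7, -341.2], [403.8, -343.4]] mean [ 432.3 -324.4]
(np.float64(2.3), np.float64(0.0546)) (np.float64(-88.4), np.float64(0.0358)) (np.float64(-92.2), np.float64(0.0357)) (np.float64(2.1), np.float64(0.057))
nest
[[392.4, -274.5], [468.3, -272.0], [470.2, -372.1], [394.7, -373.2]] mean [ 431.4 -323. ]
(np.float64(1.9), np.float64(0.076)) (np.float64(-89.0), np.float64(0.1002)) (np.float64(-88.7), np.float64(0.0987)) (np.float64(0.8), np.float64(0.0755))
sq nest
[[586.5, -269.1], [658.5, -264.2], [666.9, -364.5], [592.6, -369.0]] mean [ 626.1 -316.7]
block top
[[492.0, 166.7], [535.8, 189.8], [547.6, 163.8], [504.8, 141.3]] mean [520.1 165.4]
(np.float64(27.7), np.float64(0.0495)) (np.float64(-65.6), np.float64(0.0285))
handle top
[[507.5, 314.8], [564.1, 314.0], [564.7, 304.4], [505.4, 304.2]] mean [535.4 309.3]
(np.float64(-0.8), np.float64(0.0567)) (np.float64(-86.6), np.float64(0.0097))
ledge rail corners z75
[[470.4, 68.0], [589.5, 63.5], [595.1, 305.3], [478.0, 308.2]] mean [533.3 186.2]
(np.float64(-2.1), np.float64(0.1192)) (np.float64(88.2), np.float64(0.2404)) (np.float64(88.7), np.float64(0.2418))
gauge base
[[442.2, -47.0], [612.3, -51.9], [609.5, -151.9], [440.2, -145.4]] mean [526. -99.]
(np.float64(-1.7), np.float64(0.1701)) (np.float64(-91.6), np.float64(0.1001)) (np.float64(-91.2), np.float64(0.0984))
pointer
[[450.7, -115.2], [471.2, -120.1], [583.6, -121.9], [603.5, -122.4]] mean [ 527.3 -119.9]
line
[[459.4, -116.0], [583.4, -119.0]] mean [ 521.4 -117.5]
(np.float64(-1.4), np.float64(0.1241))
```

>>> servo_tool(commands=[34,-35,0,0,0,0,34,-35,0,0,0,0,34,-35,0,0,0,0,34,-35,0,0,0,0,34,-35,0,0,0,0,34,-35,0,0,0,0,34,-35,0,0,0,0,34,-35,0,0,0,0,34,-35,0,0,0,0,34,-35,0,0,0,0], jaw=60)

```text
time_s: 1.9
tool_pos: [0.4394, -0.1113, 0.1986]
tool_rot: [179.9, -0.0, 27.0]
force: [0.9, -0.1, 0.5]
grip_width: 0.0598
```

>>> servo_tool(commands=[33,-35,0,0,0,0,33,-35,0,0,0,0,33,-35,0,0,0,0,33,-35,0,0,0,0,33,-35,0,0,0,0,32,-34,0,0,0,0,0,0,0,0,0,0,0,0,0,0,0,0])

```text
time_s: 2.7
tool_pos: [0.5195, 0.1638, 0.198]
tool_rot: [-180.0, 0.0, 27.2]
force: [-0.2, -0.1, 0.2]
grip_width: 0.0599
```

```bash
python3 - <<'E'
from h import *
o=monitor.get_obs();print(o['tool_pos'],o['tool_rot'],o['time_s'])
im,d=read_camera("wrist"); cv2.imwrite("pics/w1.png",im[:,:,::-1]);np.save('pics/w1.npy',d)
E
```

```text
[0.51949751 0.16376588 0.1980114 ] [-1.79959545e+02  2.89800999e-02  2.71532225e+01] 2.7
```

View pics/w1.png

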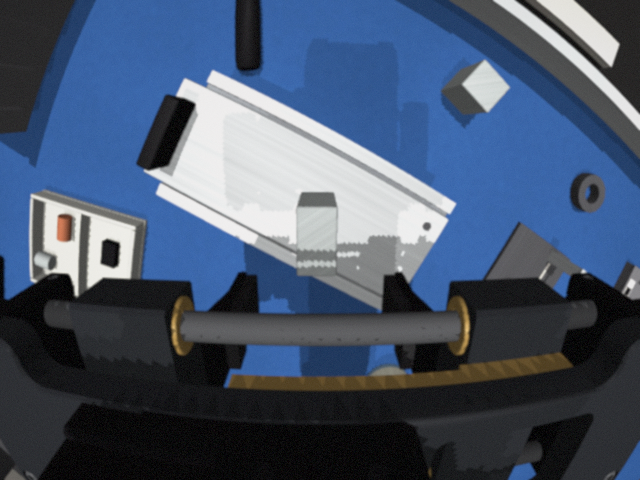

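```bash
python3 - <<'E'
from h import *
o=monitor.get_obs()
w=np.array([wworld(o,u,v,.142) for u,v in [(298,205),(337,205),(337,275),(297,276)]]);print((w*1000).round(1)[:,:2],w.mean(0))
d=w[3]-w[0];print(np.degrees(np.arctan2(d[1],d[0])),[np.linalg.norm(w[i]-w[i-1]) for i in range(4)])
E
```

```text
[[537.6 187.3]
 [549.3 164.2]
 [505.2 141.1]
 [491.8 165.7]] [0.52101185 0.16457248 0.142     ]
-154.80717770044916 [np.float64(0.05062184788879611), np.float64(0.025865756053675363), np.float64(0.049823382205073465), np.float64(0.028074059599578646)]
```

>>> servo_tool(commands=[1,0,40,0,0,0,0,0,35,0,0,0,0,0,18,0,0,0,0,0,0,0,0,0,0,0,0,0,0,0])

```text
time_s: 3.25
tool_pos: [0.5212, 0.1614, 0.1059]
tool_rot: [179.9, -0.0, 26.8]
force: [0.6, -0.5, 0.1]
grip_width: 0.06
```

>>> servo_tool(commands=[0,0,0,0,0,0,0,0,0,0,0,0,0,0,0,0,0,0,0,0,0,0,0,0,0,0,0,0,0,0,0,0,0,0,0,0,0,0,0,0,0,0], jaw=10, newtons=30)

```text
time_s: 3.95
tool_pos: [0.5208, 0.1634, 0.1055]
tool_rot: [-180.0, -0.0, 27.0]
force: [-0.6, 0.2, 2.9]
grip_width: 0.0279
```

>>> servo_tool(commands=[0,0,-20,0,0,0,0,0,-30,0,0,0,0,0,-25,0,0,8.5,0,0,0,0,0,8.5,0,0,0,0,0,8.5,0,0,0,0,0,0,0,0,0,0,0,0])

```text
time_s: 4.65
tool_pos: [0.5202, 0.1626, 0.1795]
tool_rot: [180.0, 0.1, 1.7]
force: [-0.2, -0.0, -2.8]
grip_width: 0.0276
```

>>> servo_tool(commands=[-15,40,0,0,0,0,-15,40,0,0,0,0,-15,40,0,0,0,0,-15,40,0,0,0,0,-15,40,0,0,0,0,-15,40,0,0,0,0,-15,40,0,0,0,0,-15,40,0,0,0,0,-15,40,0,0,0,0,-10,40,0,0,0,0])

```text
time_s: 5.65
tool_pos: [0.3846, -0.2422, 0.1799]
tool_rot: [180.0, 0.1, 1.6]
force: [2.1, 0.1, -2.0]
grip_width: 0.028
```

>>> servo_tool(commands=[0,0,0,0,0,0,0,0,0,0,0,0,0,0,0,0,0,0])

```text
time_s: 5.95
tool_pos: [0.3863, -0.2394, 0.1799]
tool_rot: [-180.0, 0.0, 1.6]
force: [0.4, -0.2, -1.8]
grip_width: 0.0278
```

```bash
python3 - <<'E'
from h import *
o=monitor.get_obs();print(o['tool_pos'],o['tool_rot'],o['time_s'])
im,d=read_camera("wrist"); cv2.imwrite("pics/w2.png",im[:,:,::-1]);np.save('pics/w2.npy',d)
E
```

```text
[ 0.38634153 -0.2394179   0.17985593] [-1.79950157e+02  3.23078804e-02  1.64597848e+00] 5.95
```

View pics/w2.png

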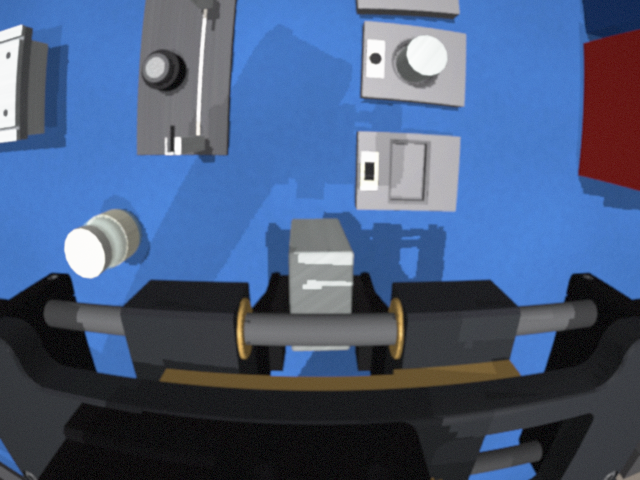

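```bash
python3 - <<'E'
import cv2
a=cv2.imread('pics/w2.png')
cv2.imwrite('pics/w2n.png',cv2.resize(a[120:220,345:470],None,fx=6,fy=6,interpolation=cv2.INTER_CUBIC))
cv2.imwrite('pics/w2g.png',cv2.resize(a[0:165,130:240],None,fx=3.6,fy=3.6,interpolation=cv2.INTER_CUBIC))
E
```

```text
(no output)
```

View pics/w2n.png

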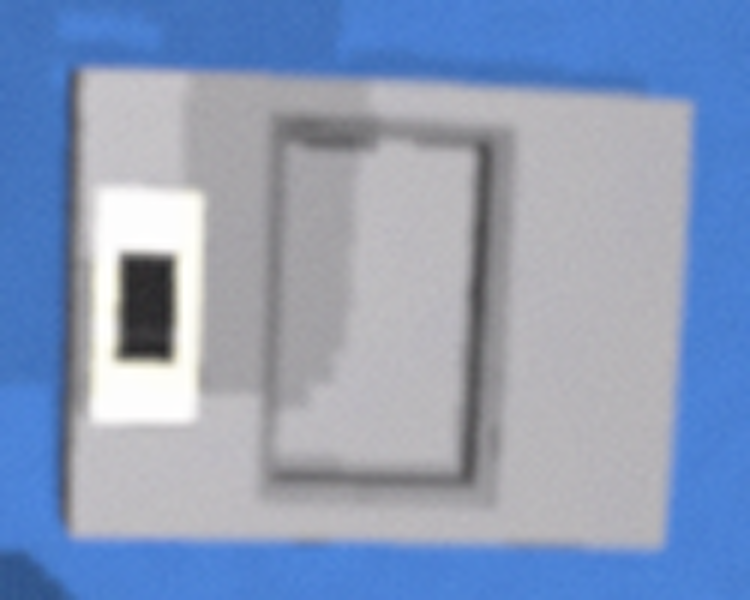

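View pics/w2g.png

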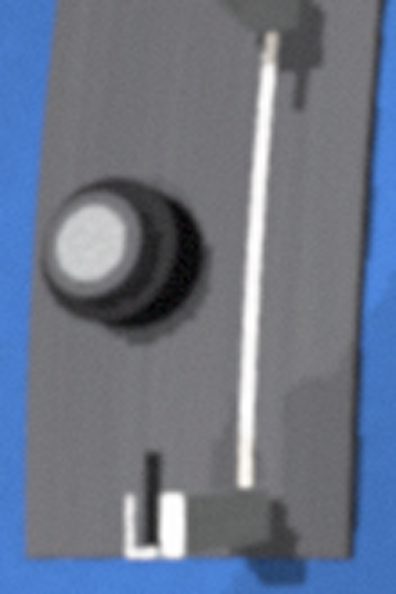

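```bash
python3 - <<'E'
from h import *
o=dict(tool_pos=np.array([ 0.38634153,-0.2394179,0.17985593]),tool_rot=[-1.79950157e+02,3.23078804e-02,1.64597848])
def P(pts,off,s,z):
    w=np.array([wworld(o,(u+.5)/s-.5+off[0],(v+.5)/s-.5+off[1],z) for u,v in pts]);m=w.mean(0)
    print((w*1000).round(1)[:,:2].tolist(),'mean',(m*1000).round(1))
    for i in range(len(pts)):
        d=w[i]-w[i-1];print(round(np.linalg.norm(d)*1000,1),round(np.degrees(np.arctan2(d[1],d[0])),1),end='; ')
    print()
P([(270,112),(515,130),(495,508),(258,500)],(345,120),6,.02)
P([(285,135),(490,140),(468,480),(265,475)],(345,120),6,.008)
P([(80,70),(693,100),(664,549),(72,536)],(345,120),6,.02)
P([(270,40),(247,490)],(130,0),3.6,.006)
P([(152,545),(152,455)],(130,0),3.6,.084)
E
```

```text
[[459.2, -302.0], [459.1, -342.0], [397.9, -343.3], [397.5, -303.7]] mean [ 428.4 -322.7   20. ]
61.7 1.5; 39.9 -90.1; 61.2 -178.8; 39.6 90.5; 
[[455.5, -306.9], [457.0, -341.4], [400.2, -341.8], [399.5, -306.9]] mean [ 428.1 -324.2    8. ]
56.0 -0.1; 34.5 -87.5; 56.8 -179.6; 34.9 91.1; 
[[464.1, -272.1], [466.5, -372.1], [392.3, -373.7], [390.6, -274.1]] mean [ 428.4 -323.    20. ]
73.5 1.5; 100.0 -88.6; 74.2 -178.8; 99.6 91.0; 
[[588.2, -119.0], [458.7, -116.6]] mean [ 523.4 -117.8    6. ]
129.6 -1.1; 129.6 178.9; 
[[447.9, -120.0], [467.9, -120.3]] mean [ 457.9 -120.2   84. ]
20.0 179.2; 20.0 -0.8;
```

>>> servo_tool(commands=[20,43,0,0,0,0.2,21,42,0,0,0,0.2,0,0,40,0,0,0,0,0,40,0,0,0,0,0,25,0,0,0,0,0,0,0,0,0,0,0,0,0,0,0])

```text
time_s: 6.7
tool_pos: [0.4299, -0.3239, 0.0758]
tool_rot: [-180.0, -0.0, 1.2]
force: [0.3, -0.0, -1.6]
grip_width: 0.0275
```

```bash
python3 - <<'E'
from h import *
o=monitor.get_obs();print(o['tool_pos'],o['tool_rot'],o['time_s'])
im,d=read_camera("wrist"); cv2.imwrite("pics/w3.png",im[:,:,::-1])
im,d=read_camera("scene"); cv2.imwrite("pics/s3.png",cv2.resize(im[280:420,110:300,::-1],None,fx=4,fy=4,interpolation=cv2.INTER_CUBIC))
E
```

```text
[ 0.42988771 -0.32392861  0.07581297] [-1.79993970e+02 -1.48727239e-02  1.19555394e+00] 6.7
```

View pics/w3.png

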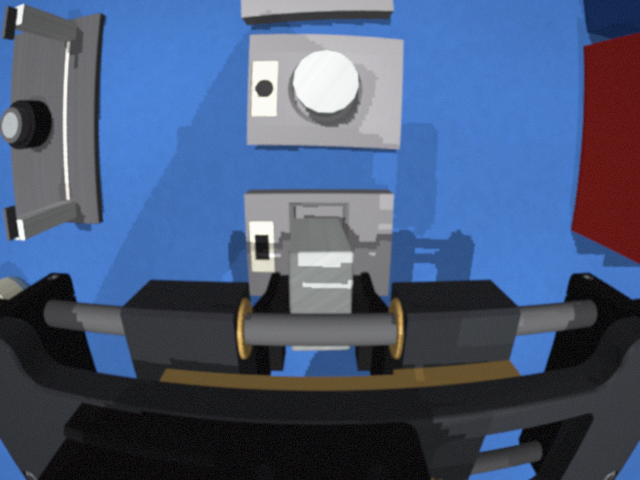

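View pics/s3.png

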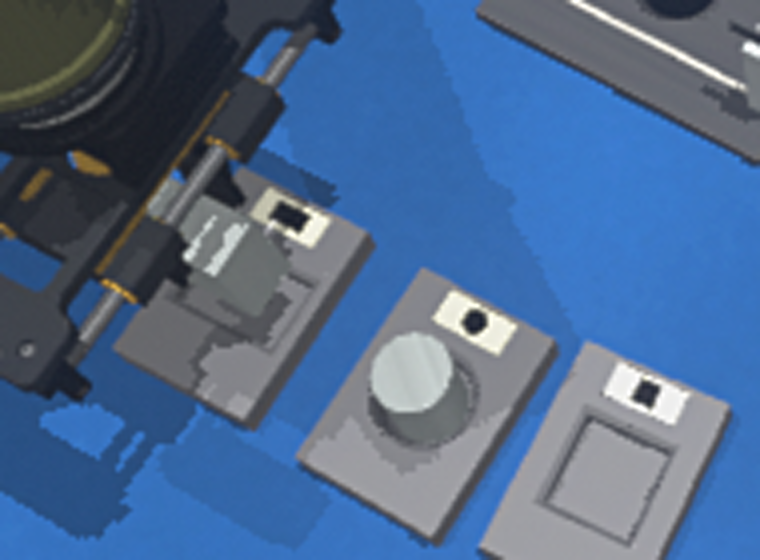

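```bash
python3 - <<'E'
import cv2
a=cv2.imread('pics/w3.png')
cv2.imwrite('pics/w3n.png',cv2.resize(a[180:290,235:405],None,fx=4.6,fy=4.6,interpolation=cv2.INTER_CUBIC))
E
```

```text
(no output)
```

View pics/w3n.png

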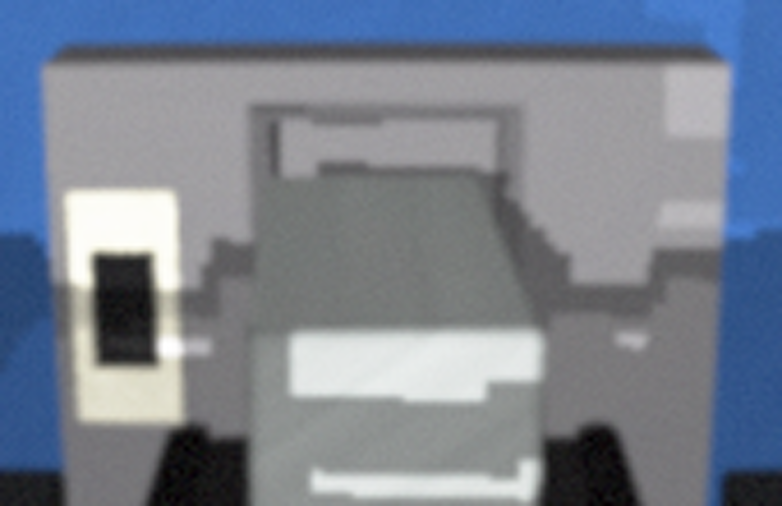

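```bash
python3 - <<'E'
import cv2
a=cv2.imread('pics/w2.png')
cv2.imwrite('pics/w2b.png',cv2.resize(a[200:290,250:390],None,fx=5,fy=5,interpolation=cv2.INTER_CUBIC))
E
```

```text
(no output)
```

View pics/w2b.png

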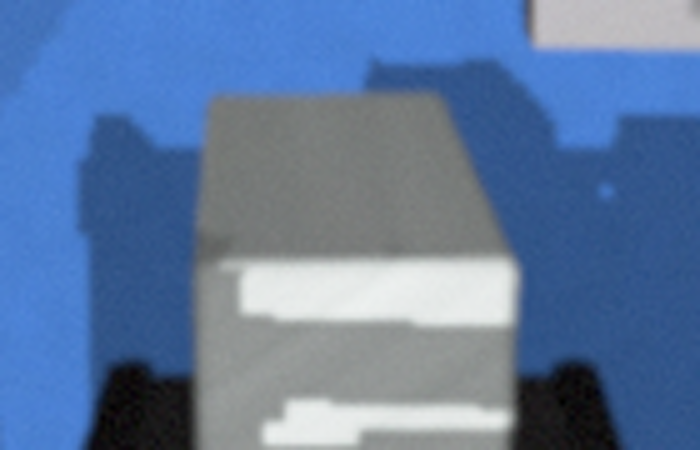

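```bash
python3 - <<'E'
from h import *
o=dict(tool_pos=np.array([ 0.42988771,-0.32392861,0.07581297]),tool_rot=[180,0,1.2])
f=lambda u,v,z:print((wworld(o,235+u/4.6,180+v/4.6,z)*1000).round(1))
f(370,176,.048);f(385,104,.02);f(390,119,.008);f(385,62,.02)
f(45,65,.02);f(730,65,.02);f(65,500,.02);f(712,500,.02)
E
```

```text
[ 454.9 -320.7   48. ]
[ 459.  -322.5   20. ]
[ 454.5 -323.3    8. ]
[ 465.2 -322.4   20. ]
[ 464.1 -273.1   20. ]
[ 466.1 -372.3   20. ]
[ 395.7 -273.7   20. ]
[ 397.7 -374.7   20. ]
```

>>> servo_tool(commands=[-1.5,0,0,-3,0,0,0,0,13,0,0,0,0,0,12,0,0,0,0,0,0,0,0,0,0,0,0,0,0,0])

```text
time_s: 7.3
tool_pos: [0.4272, -0.3262, 0.0497]
tool_rot: [177.1, 0.1, 1.0]
force: [-0.3, 0.3, -2.8]
grip_width: 0.0277
```

```bash
python3 - <<'E'
from h import *
o=monitor.get_obs();print(o['tool_pos'],o['tool_rot'],o['time_s'],o['force'])
im,d=read_camera("wrist"); cv2.imwrite("pics/w4.png",cv2.resize(im[180:290,235:405,::-1],None,fx=4.6,fy=4.6,interpolation=cv2.INTER_CUBIC))
E
```

```text
[ 0.42716479 -0.32622613  0.0497181 ] [1.77059159e+02 5.16672314e-02 1.03480251e+00] 7.3 [-0.2779702   0.29964432 -2.84432964]
```

View pics/w4.png

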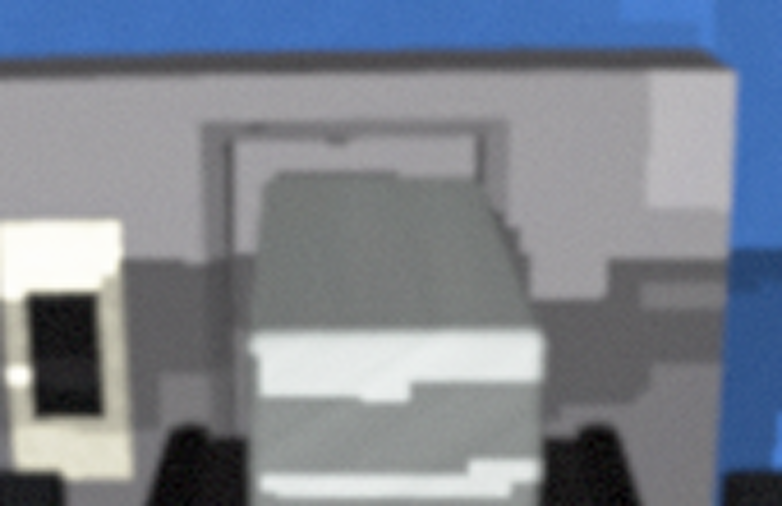

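```bash
python3 - <<'E'
from h import *
o=monitor.get_obs()
f=lambda u,v,z:print((wworld(o,235+u/4.6,180+v/4.6,z)*1000).round(1))
f(265,176,.0222);f(480,178,.0222);print('top');f(249,332,.086);f(545,330,.086);print('slot');f(205,124,.02);f(510,122,.02);f(232,140,.008);f(478,138,.008);f(736,70,.02)
E
```

```text
[ 452.6 -311.2   22.2]
[ 452.4 -338.9   22.2]
top
[ 452.7 -310.9   86. ]
[ 452.9 -338.4   86. ]
slot
[ 458.9 -303.5   20. ]
[ 459.4 -342.8   20. ]
[ 454.3 -306.5    8. ]
[ 454.7 -340.     8. ]
[ 466.8 -372.6   20. ]
```

>>> servo_tool(commands=[0.8,-1.8,0,0,0,0,0,-0.3,6,0,0,0,0,-0.2,5,0,0,0,0,0,0,0,0,0,0,0,0,0,0,0])

```text
time_s: 7.85
tool_pos: [0.4282, -0.3242, 0.0389]
tool_rot: [177.0, 0.0, 1.1]
force: [0.0, 0.1, -2.2]
grip_width: 0.0275
```

>>> servo_tool(commands=[0,-0.2,3,0,0,0,0,0,0,0,0,0,0,0,0,0,0,0])

```text
time_s: 8.15
tool_pos: [0.4283, -0.3242, 0.0361]
tool_rot: [177.0, 0.0, 1.1]
force: [0.7, 0.2, -3.0]
grip_width: 0.0278
```

>>> servo_tool(commands=[0,0,1,0,0,0,0,0,0,0,0,0])

```text
time_s: 8.35
tool_pos: [0.4285, -0.3244, 0.0352]
tool_rot: [177.0, -0.0, 1.1]
force: [0.4, -0.0, -2.6]
grip_width: 0.0276
```

>>> servo_tool(commands=[0,0,1,0,0,0,0,0,0,0,0,0])

```text
time_s: 8.55
tool_pos: [0.4287, -0.3245, 0.035]
tool_rot: [177.0, -0.0, 1.1]
force: [-1.1, 1.2, 3.9]
grip_width: 0.0279
```

Seated (force turned upward at the expected height). Release.

>>> servo_tool(commands=[0,0,0,0,0,0,0,0,0,0,0,0,0,0,0,0,0,0,0,0,0,0,0,0,0,0,0,0,0,0,0,0,0,0,0,0], jaw=60)

```text
time_s: 9.15
tool_pos: [0.4284, -0.3244, 0.0341]
tool_rot: [177.0, 0.0, 1.1]
force: [1.0, -0.2, 0.2]
grip_width: 0.0586
```

>>> servo_tool(commands=[0,0,-20,0,0,0,0,0,-30,0,0,0,0,0,-45,0,0,0,0,0,-50,3,0,0,0,0,0,0,0,0,0,0,0,0,0,0])

```text
time_s: 9.75
tool_pos: [0.4289, -0.3178, 0.1803]
tool_rot: [179.9, -0.1, 1.0]
force: [-0.2, 0.3, 0.3]
grip_width: 0.0601
```

```bash
python3 - <<'E'
from h import *
o=monitor.get_obs();print(o['tool_pos'],o['tool_rot'],o['time_s'],o['force'])
im,d=read_camera("wrist"); cv2.imwrite("pics/w5.png",im[:,:,::-1])
im,d=read_camera("scene"); cv2.imwrite("pics/s5.png",cv2.resize(im[280:420,110:300,::-1],None,fx=4,fy=4,interpolation=cv2.INTER_CUBIC))
E
```

```text
[ 0.42889492 -0.31775634  0.18034315] [ 1.79864354e+02 -1.32956081e-01  1.02780922e+00] 9.75 [-0.23003586  0.34637844  0.2900666 ]
```

View pics/w5.png

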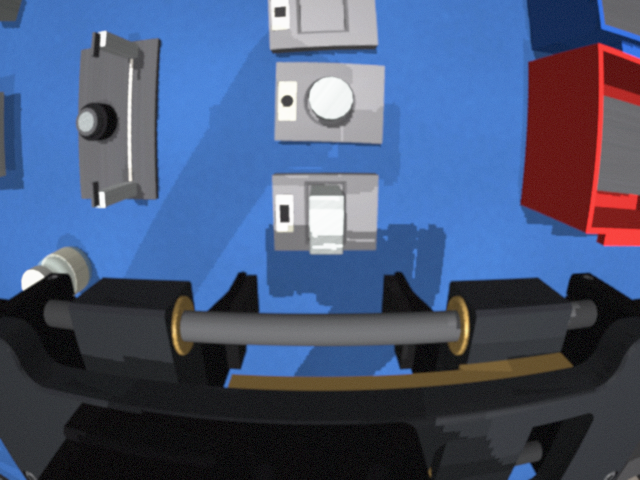

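View pics/s5.png

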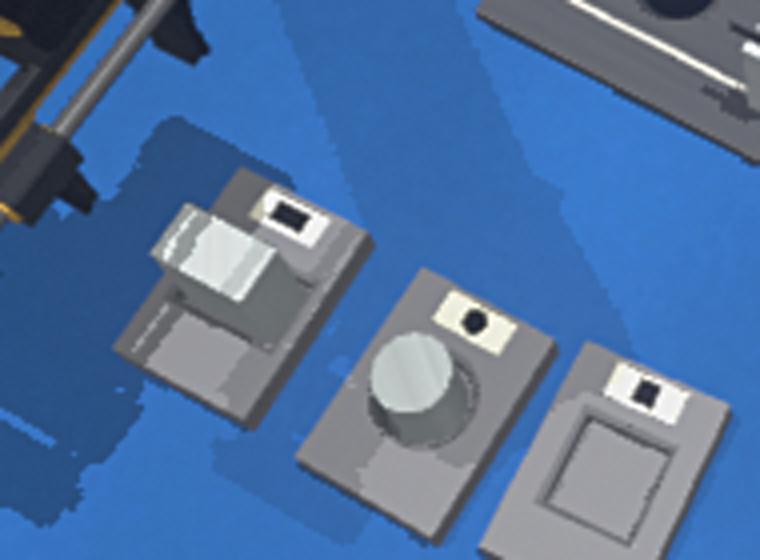

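```bash
python3 - <<'E'
from h import *
o=monitor.get_obs()
im,d=read_camera("scene")
for u,v in [(165,342),(160,338),(170,345)]: print(world("scene",u,v,d=float(d[v,u])).round(4), d[v,u])
im,d=read_camera("wrist"); a=im[:,:,::-1]
cv2.imwrite("pics/w6g.png",cv2.resize(a[20:220,60:180],None,fx=3,fy=3,interpolation=cv2.INTER_CUBIC))
cv2.imwrite("pics/w6n.png",cv2.resize(a[165:260,260:390],None,fx=6,fy=6,interpolation=cv2.INTER_CUBIC))
E
```

```text
[ 0.4325 -0.3207  0.07  ] 0.86147547
[ 0.4218 -0.3195  0.0739] 0.86139303
[ 0.4449 -0.3214  0.0724] 0.8560316
```

View pics/w6g.png

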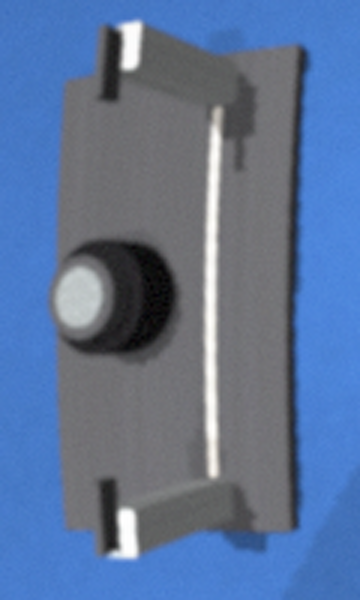

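View pics/w6n.png

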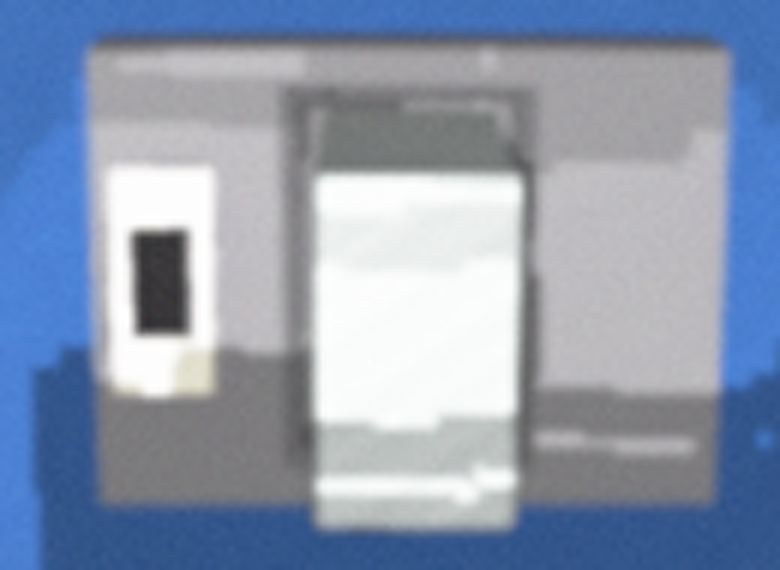

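```bash
python3 - <<'E'
from h import *
o=monitor.get_obs()
f=lambda u,v,z:print((wworld(o,60+u/3,20+v/3,z)*1000).round(1))
for z in(.084,.074): f(104,98,z);f(104,482,z)
f(217,110,.004);f(212,475,.004)
E
```

```text
[ 579.4 -123.4   84. ]
[ 468.4 -121.2   84. ]
[ 582.2 -116.5   74. ]
[ 467.2 -114.3   74. ]
[ 589.2 -118.1    4. ]
[ 459.4 -114.2    4. ]
```

>>> servo_tool(commands=[9,-48,0,0,0,0,9,-48,0,0,0,0,9,-48,0,0,0,0,9,-48,0,0,0,0,9,-48,0,0,0,0,9,-48,0,0,0,0,9,-48,0,0,0,0,9,-48,0,0,0,0,9,-48,0,0,0,0,9,-48,0,0,0,0], jaw=50)

```text
time_s: 10.95
tool_pos: [0.5085, 0.1666, 0.1779]
tool_rot: [180.0, 0.1, 1.1]
force: [0.7, -0.3, 0.1]
grip_width: 0.0503
```

>>> servo_tool(commands=[9,-48,0,0,0,0,9,-48,0,0,0,0,9,-48,0,0,0,0,0,0,0,0,0,2.4,0,0,0,0,0,0,0,0,0,0,0,0])

```text
time_s: 11.55
tool_pos: [0.5332, 0.3082, 0.1777]
tool_rot: [179.9, 0.1, -1.3]
force: [-0.6, -1.2, 0.2]
grip_width: 0.0497
```

```bash
python3 - <<'E'
from h import *
o=monitor.get_obs();print(o['tool_pos'],o['tool_rot'],o['time_s'],o['force'])
im,d=read_camera("wrist"); cv2.imwrite("pics/w7.png",im[:,:,::-1])
E
```

```text
[0.53324923 0.30816737 0.17773051] [ 1.79899085e+02  8.67841112e-02 -1.30901939e+00] 11.55 [-0.56842259 -1.21486563  0.24845081]
```

View pics/w7.png

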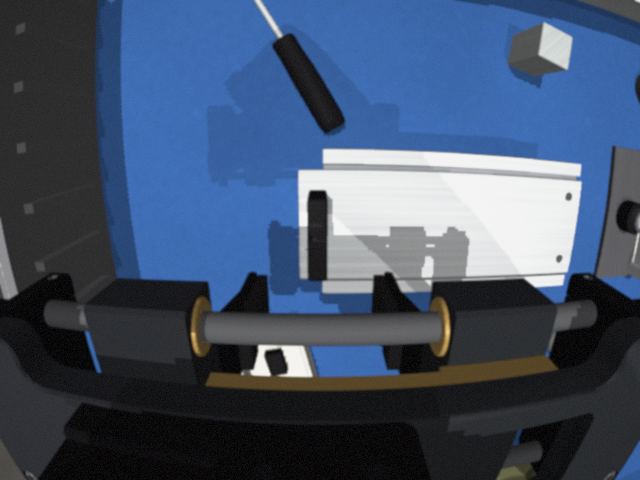

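```bash
python3 - <<'E'
from h import *
o=monitor.get_obs()
f=lambda u,v,z:print((wworld(o,u,v,z)*1000).round(1))
for p in [(309,196),(326,196),(326,280),(309,280)]: f(*p,.12)
print('plate rear/front');
for p in [(299,171),(299,277),(580,181),(563,273)]: f(*p,.078)
E
```

```text
[567.  314.1 120. ]
[566.7 302.8 120. ]
[506.6 304.  120. ]
[506.9 316.1 120. ]
plate rear/front
[579.6 322.5  78. ]
[492.2 326.   78. ]
[573.9  65.6  78. ]
[483.5  71.4  78. ]
```

>>> servo_tool(commands=[3,-1,40,0,0,0,0,0,35,0,0,0,0,0,17,0,0,0,0,0,0,0,0,0,0,0,0,0,0,0])

```text
time_s: 12.1
tool_pos: [0.5373, 0.31, 0.0881]
tool_rot: [-180.0, -0.1, -1.4]
force: [-0.4, -0.2, 0.4]
grip_width: 0.0499
```

>>> servo_tool(commands=[0,0,0,0,0,0,0,0,0,0,0,0,0,0,0,0,0,0,0,0,0,0,0,0,0,0,0,0,0,0,0,0,0,0,0,0,0,0,0,0,0,0], jaw=0, newtons=55)

```text
time_s: 12.8
tool_pos: [0.5365, 0.3102, 0.0871]
tool_rot: [180.0, -0.0, -1.3]
force: [-1.1, -1.1, 2.1]
grip_width: 0.0131
```

>>> servo_tool(commands=[0,4,1,0,0,0,0,8,0,0,0,0,0,10,0,0,0,0,0,10,0,0,0,0,0,10,0,0,0,0,0,10,0,0,0,0,0,10,0,0,0,0,0,10,0,0,0,0,0,6,0,0,0,0,0,2,0,0,0,0])

```text
time_s: 13.8
tool_pos: [0.5352, 0.2325, 0.087]
tool_rot: [-179.8, -0.1, -1.3]
force: [1.0, 5.5, 3.1]
grip_width: 0.0133
```

```bash
python3 - <<'E'
from h import *
o=monitor.get_obs();print(o['tool_pos'],o['tool_rot'],o['time_s'],o['force'],o['wrist_torque'])
im,d=read_camera("wrist"); cv2.imwrite("pics/w8.png",im[:,:,::-1])
E
```

```text
[0.53516593 0.23249539 0.08702224] [-1.79778230e+02 -1.17248125e-01 -1.29087774e+00] 13.8 [1.03522176 5.50331345 3.13764288] [ 1.37730699 -0.02263309  0.031984  ]
```

View pics/w8.png

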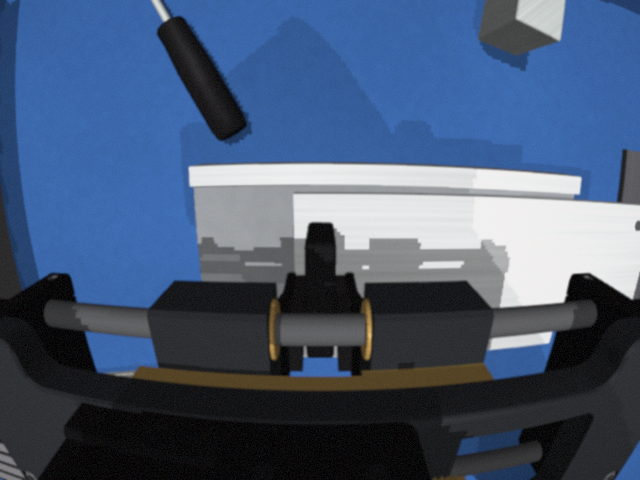

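>>> servo_tool(commands=[0,4,0.5,0,0,0,0,8,0,0,0,0,0,10,0,0,0,0,0,10,0,0,0,0,0,10,0,0,0,0,0,10,0,0,0,0,0,10,0,0,0,0,0,10,0,0,0,0,0,8,0,0,0,0,0,6,0,0,0,0])

```text
time_s: 14.85
tool_pos: [0.5339, 0.1483, 0.0874]
tool_rot: [-179.7, -0.2, -1.2]
force: [0.4, 8.9, 7.7]
grip_width: 0.0136
```

>>> servo_tool(commands=[0,0,0,0,0,0,0,0,0,0,0,0])

```text
time_s: 15.05
tool_pos: [0.5339, 0.1472, 0.0871]
tool_rot: [-179.8, -0.2, -1.3]
force: [0.0, 4.9, 6.5]
grip_width: 0.0127
```

```bash
python3 - <<'E'
from h import *
o=monitor.get_obs();print(o['tool_pos'],o['tool_rot'],o['time_s'],o['force'],o['wrist_torque'])
im,d=read_camera("wrist"); cv2.imwrite("pics/w9.png",im[:,:,::-1])
im,d=read_camera("scene"); cv2.imwrite("pics/s9.png",im[:,:,::-1]);cv2.imwrite("pics/s9z.png",cv2.resize(im[180:330,210:370,::-1],None,fx=4.5,fy=4,interpolation=cv2.INTER_CUBIC))
im,d=read_camera("side"); cv2.imwrite("pics/d9z.png",cv2.resize(im[200:350,260:430,::-1],None,fx=4,fy=4,interpolation=cv2.INTER_CUBIC))
E
```

```text
[0.5339437  0.14715825 0.08713077] [-179.78500901   -0.19823838   -1.25465776] 15.05 [0.04339545 4.86120563 6.47136848] [ 1.31006904 -0.02257642 -0.04245464]
```

View pics/w9.png

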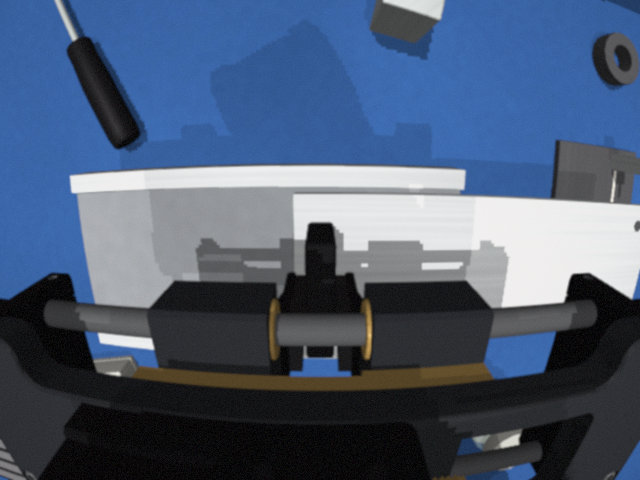

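View pics/s9z.png

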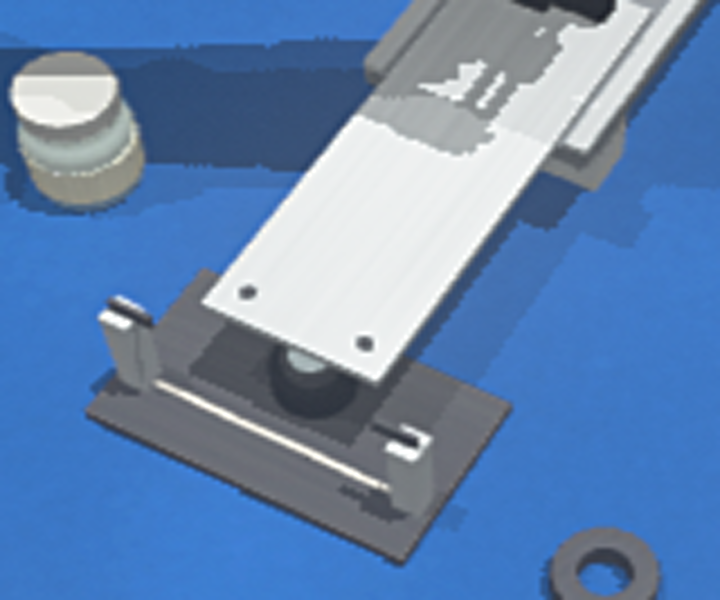

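View pics/d9z.png

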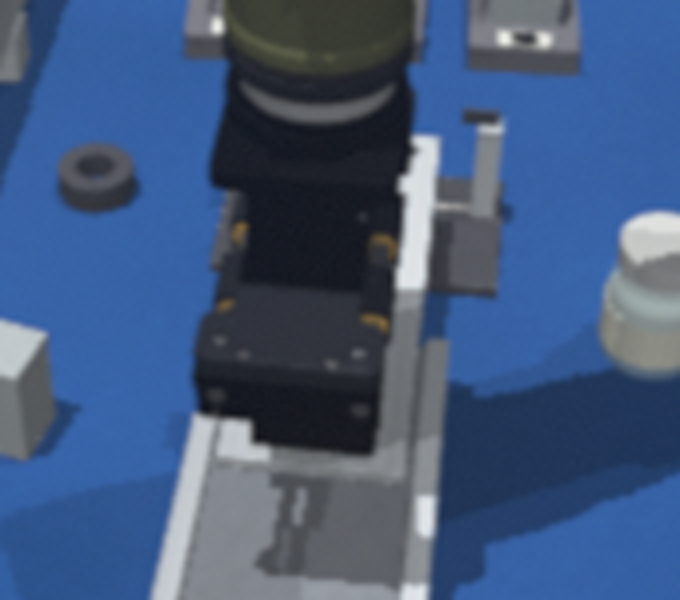

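```bash
cat > m.py <<'E'
from h import *
def f(u,v,z): 
    w=world("scene",(u+.5)/4.5-.5+210,(v+.5)/4-.5+180,z);print((w*1000).round(1));return w
E
python3 - <<'E'
from m import *
print('front');f(203,303,.078);f(374,383,.078);print('front bottom');f(374,387,.07)
print('ptr z84');f(110,298,.084);f(152,325,.084);f(373,429,.084);f(418,445,.084)
print('line z6');f(157,383,.006);f(385,488,.006)
E
```

```text
front
[483.  -97.1  78. ]
[ 571. -101.   78.]
front bottom
[569.6 -99.4  70. ]
ptr z84
[ 448.2 -116.2   84. ]
[ 472.6 -120.5   84. ]
[ 584.4 -125.    84. ]
[ 605.  -123.5   84. ]
line z6
[ 460.2 -116.3    6. ]
[ 583.  -119.3    6. ]
```

```bash
python3 - <<'E'
import cv2
a=cv2.imread('pics/s9.png')
b=a[245:305,225:320]
cv2.imwrite('pics/s9y.png',cv2.resize(b,None,fx=8,fy=8,interpolation=cv2.INTER_NEAREST))
E
```

```text
(no output)
```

View pics/s9y.png

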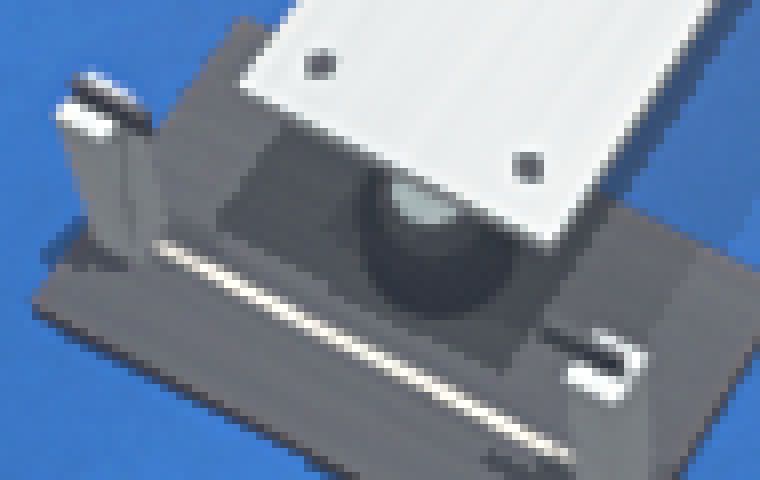

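>>> servo_tool(commands=[0,5,0,0,0,0,0,7,0,0,0,0,0,5,0,0,0,0,0,3,0,0,0,0,0,0,0,0,0,0,0,0,0,0,0,0])

```text
time_s: 15.8
tool_pos: [0.534, 0.1292, 0.0879]
tool_rot: [-179.6, -0.3, -1.2]
force: [0.1, 8.4, 9.2]
grip_width: 0.0131
```

```bash
python3 - <<'E'
from h import *
o=monitor.get_obs();print(o['tool_pos'],o['tool_rot'],o['time_s'],o['force'],o['wrist_torque'])
im,d=read_camera("scene"); cv2.imwrite("pics/s10.png",im[:,:,::-1]);cv2.imwrite("pics/s10y.png",cv2.resize(im[245:305,225:320,::-1],None,fx=8,fy=8,interpolation=cv2.INTER_NEAREST))
im,d=read_camera("wrist"); cv2.imwrite("pics/w10.png",im[:,:,::-1])
im,d=read_camera("side"); cv2.imwrite("pics/d10z.png",cv2.resize(im[200:350,260:430,::-1],None,fx=4,fy=4,interpolation=cv2.INTER_CUBIC))
E
```

```text
[0.53402777 0.12918057 0.08793116] [-179.64833349   -0.28387865   -1.19612537] 15.8 [0.08359997 8.40209292 9.22263039] [ 2.0191742   0.01415624 -0.05804685]
```

View pics/s10y.png

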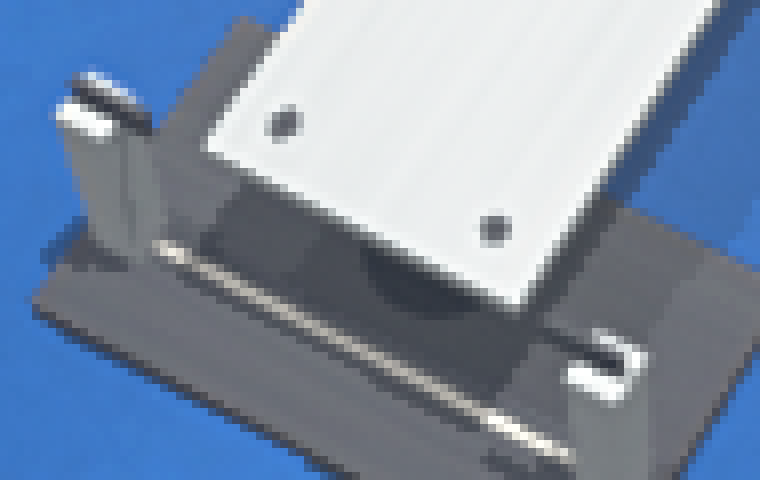

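View pics/w10.png

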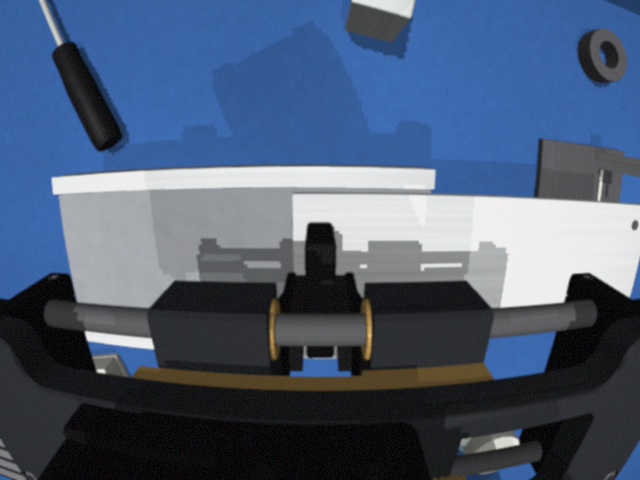

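View pics/d10z.png

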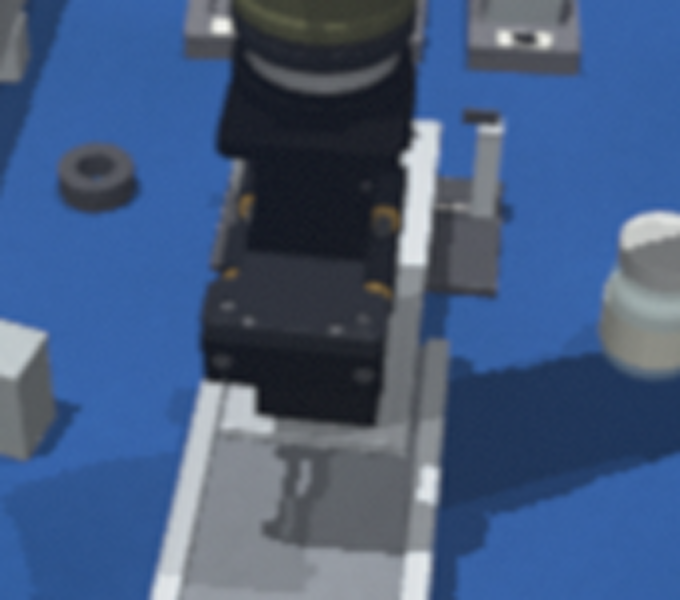

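```bash
python3 - <<'E'
from h import *
f=lambda u,v,z:print((world("scene",(u+.5)/8-.5+225,(v+.5)/8-.5+245,z)*1000).round(1))
print('front');f(205,150,.078);f(520,307,.078)
print('ptr');
for z in(.084,.08):
  f(75,86,z);f(110,105,z);f(150,127,z);f(549,333,z);f(585,347,z);f(620,362,z)
o=dict(tool_pos=np.array([ 0.42889492,-0.31775634,0.18034315]),tool_rot=[179.864,-.133,1.028])
f=lambda u,v,z:print((wworld(o,60+u/3,20+v/3,z)*1000).round(1))
print('wr')
for z in (.084,.08): f(108,98,z);f(108,482,z)
i=camera_info("scene");print(-i['R'].T@i['t'])
E
python3 - <<'E'
import cv2
a=cv2.imread('pics/w5.png')
cv2.imwrite('pics/w5y.png',cv2.resize(a[25:80,75:150],None,fx=10,fy=10,interpolation=cv2.INTER_NEAREST))
a=cv2.imread('pics/side0.png')
cv2.imwrite('pics/d0y.png',cv2.resize(a[215:280,305:395],None,fx=8,fy=8,interpolation=cv2.INTER_NEAREST))
E
```

```text
front
[ 484.7 -116.4   78. ]
[ 573.6 -117.9   78. ]
ptr
[ 449.5 -118.5   84. ]
[ 460.  -119.1   84. ]
[ 471.9 -119.7   84. ]
[ 584.8 -123.1   84. ]
[ 594.1 -122.4   84. ]
[ 603.2 -122.    84. ]
[ 447.7 -116.9   80. ]
[ 458.2 -117.4   80. ]
[ 470.2 -118.1   80. ]
[ 583.7 -121.5   80. ]
[ 593.  -120.7   80. ]
[ 602.1 -120.3   80. ]
wr
[ 582.3 -125.1   84. ]
[ 470.4 -123.3   84. ]
[ 583.5 -122.4   80. ]
[ 469.9 -120.5   80. ]
[ 0.81814846 -0.45883056  0.89760975]
```

View pics/w5y.png

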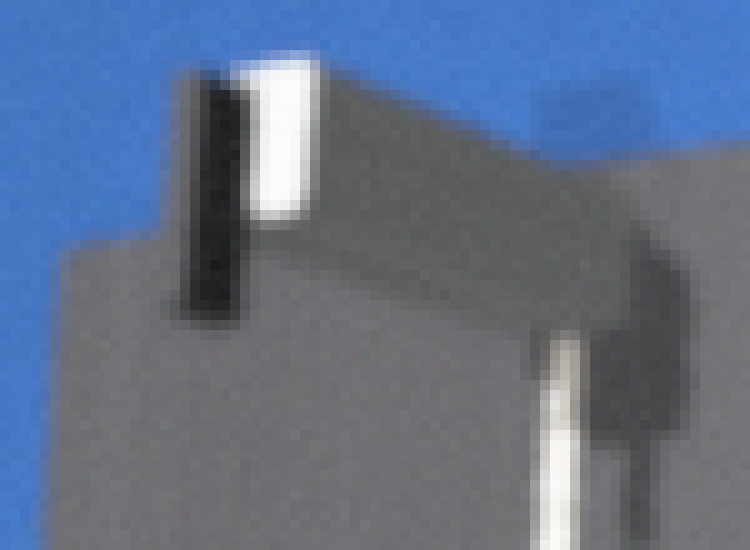

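View pics/d0y.png

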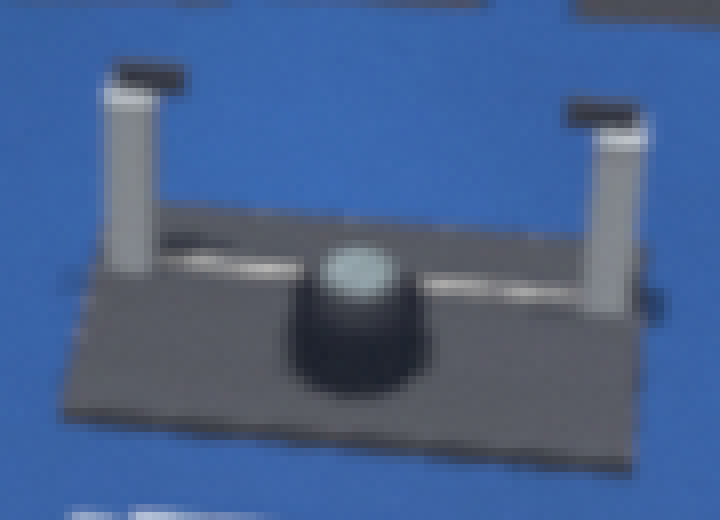

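>>> servo_tool(commands=[0,1,0.5,0,0,0,0,1,0.5,0,0,0,0,0,0,0,0,0,0,0,0,0,0,0,0,0,0,0,0,0])

```text
time_s: 16.45
tool_pos: [0.5341, 0.1293, 0.0877]
tool_rot: [-179.5, -0.3, -1.1]
force: [-0.9, 11.5, 12.4]
grip_width: 0.0134
```

```bash
python3 - <<'E'
from h import *
o=monitor.get_obs();print(o['tool_pos'],o['tool_rot'],o['time_s'],o['force'],o['wrist_torque'])
im,d=read_camera("scene"); cv2.imwrite("pics/s11.png",im[:,:,::-1]);cv2.imwrite("pics/s11y.png",cv2.resize(im[245:305,225:320,::-1],None,fx=8,fy=8,interpolation=cv2.INTER_NEAREST))
im,d=read_camera("side"); cv2.imwrite("pics/d11.png",im[:,:,::-1]);cv2.imwrite("pics/d11y.png",cv2.resize(im[215:280,305:395,::-1],None,fx=8,fy=8,interpolation=cv2.INTER_NEAREST))
E
```

```text
[0.53405717 0.12929174 0.08773236] [-179.51693513   -0.32174977   -1.12815627] 16.45 [-0.92876843 11.50913209 12.41162085] [ 2.64009267  0.32101121 -0.05092776]
```

View pics/s11y.png

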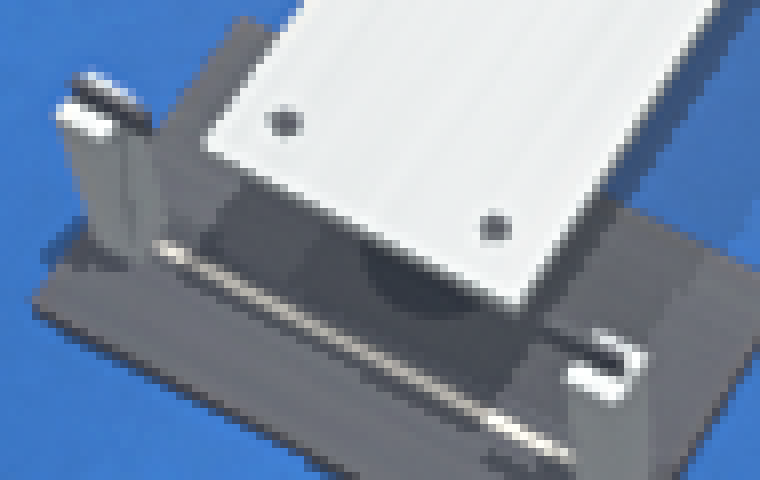

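View pics/d11y.png

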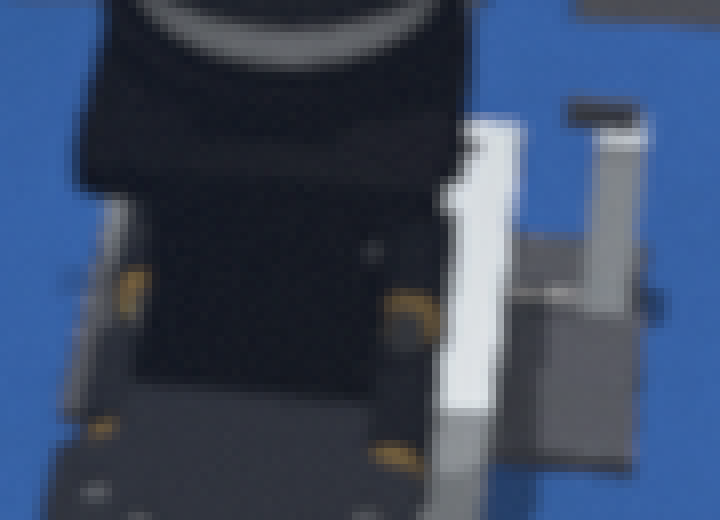

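View pics/s11.png

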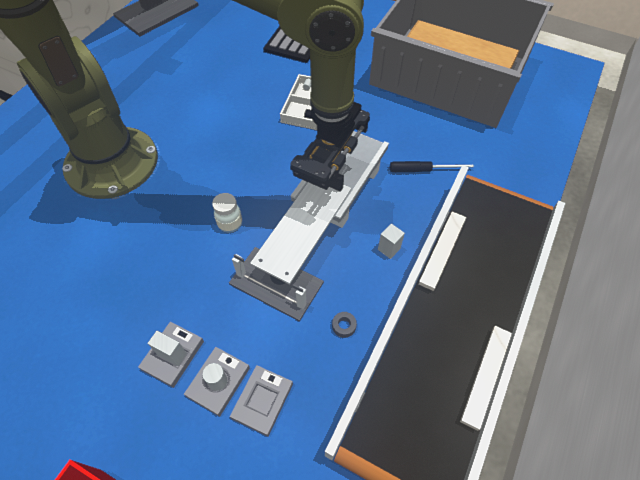

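```bash
python3 - <<'E'
from h import *
g=lambda n,u,v,z,ox,oy:print((world(n,(u+.5)/8-.5+ox,(v+.5)/8-.5+oy,z)*1000).round(1))
print('side front, ptr z.084/.08/.076 centre, top edge 84, bottom edge')
g('side',522,121,.078,305,215);g('side',480,120,.078,305,215)
for z in(.084,.08,.076):g('side',605,113,z,305,215)
g('side',605,101,.084,305,215); g('side',148,78,.08,305,215);
print('line');g('side',545,291,.006,305,215);g('side',570,293,.006,305,215)
print('scene front');g('scene',205,150,.078,225,245);g('scene',520,306,.078,225,245)
im,d=read_camera("scene")
for u,v in [(290,240),(300,225),(258,263),(290,276),(275,268),(310,215)]:print(world('scene',u,v,d=float(d[v,u])).round(4))
E
```

```text
side front, ptr z.084/.08/.076 centre, top edge 84, bottom edge
[ 481.1 -109.    78. ]
[ 493.3 -108.2   78. ]
[ 457.4 -107.7   84. ]
[ 457.2 -113.    80. ]
[ 457.  -118.2   76. ]
[ 457.5 -113.5   84. ]
[ 592.  -115.1   80. ]
line
[ 470.  -118.3    6. ]
[ 462.4 -118.2    6. ]
scene front
[ 484.7 -116.4   78. ]
[ 573.5 -117.6   78. ]
[ 0.5249 -0.031   0.0725]
[0.5276 0.0062 0.0797]
[ 0.4968 -0.1077  0.0754]
[ 0.5656 -0.1026  0.0734]
[ 0.8181 -0.4588  0.8976]
[0.5329 0.0392 0.077 ]
```

>>> servo_tool(commands=[0,0,0,-0.4,0,0,0,0,0,-0.4,0,0,0,1,0,0,0,0,0,0.5,0,0,0,0,0,0,0,0,0,0])

```text
time_s: 17.1
tool_pos: [0.534, 0.1272, 0.0873]
tool_rot: [179.7, -0.3, -1.1]
force: [-0.1, 10.5, 10.6]
grip_width: 0.0135
```

>>> servo_tool(commands=[0,0,0,0,0,0,0,0,0,0,0,0,0,0,0,0,0,0,0,0,0,0,0,0])

```text
time_s: 17.5
tool_pos: [0.534, 0.1272, 0.0873]
tool_rot: [179.7, -0.3, -1.1]
force: [0.1, 10.3, 11.3]
grip_width: 0.0132
```

```bash
python3 - <<'E'
from h import *
o=monitor.get_obs();print(o['tool_pos'],o['tool_rot'],o['time_s'],o['force'],o['wrist_torque'])
im,d=read_camera("scene"); cv2.imwrite("pics/s12y.png",cv2.resize(im[245:305,225:320,::-1],None,fx=8,fy=8,interpolation=cv2.INTER_NEAREST))
im,d=read_camera("side"); cv2.imwrite("pics/d12y.png",cv2.resize(im[215:280,305:395,::-1],None,fx=8,fy=8,interpolation=cv2.INTER_NEAREST))
E
```

```text
[0.53404471 0.12719834 0.08732056] [179.65666988  -0.31220312  -1.1457165 ] 17.5 [ 0.09642473 10.28275823 11.3337624 ] [ 2.5836109   0.06083104 -0.04534368]
```

View pics/s12y.png

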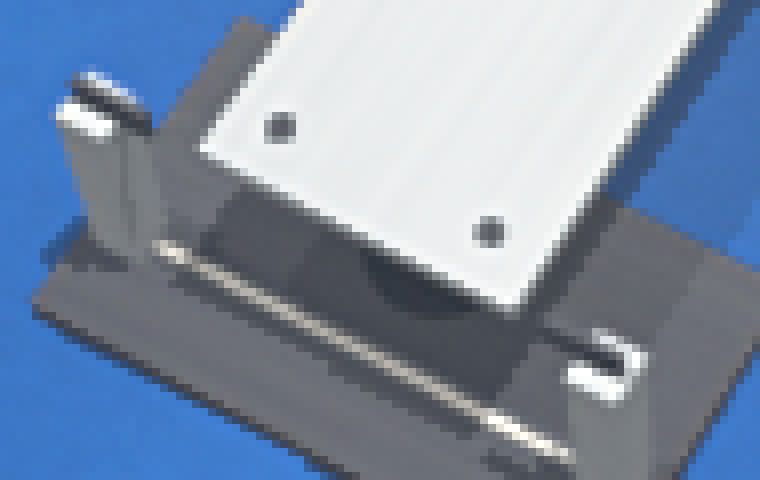

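View pics/d12y.png

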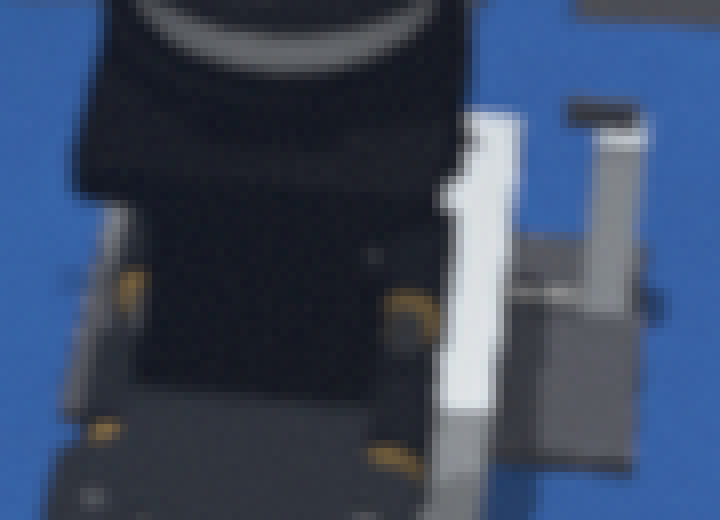

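```bash
python3 - <<'E'
from h import *
o=monitor.get_obs();print(o['tool_pos'],o['time_s'],o['force'],o['grip_width'])
print(env.sign_off())
E
```

```text
[0.53404889 0.12721488 0.08732206] 17.6 [ 0.23631245  9.23437888 11.01938031] 0.013056317579604583
the job is handed in; nothing more can be done
None
```

The block is back in its nest, and the plate is out at the pointers and held there. I handed the job in at 17.6 s of the 62 s allowed.

**Block:** I seated the oblong steel block upright in the oblong slot and let go of it before touching the plate. Its top then measured about 72 mm above the table (70–74 mm over three depth readings), which is what a fully seated block should show. It had tilted about 3° in the grip, so I tilted the tool to set it upright before lowering it.

**Plate:** I slid it by its handle about 183 mm along the ledge and finished holding it with 55 N of grip, pressing down with about 11 N.
- **Along the slide:** the scene camera puts the front edge within about 1 mm of the pointers, and the side camera agrees to about 1–2 mm.
- **Sideways:** it is about 2 mm off centre.
- **Level:** the tool's own tilt is about 0.3°. I did not measure the plate's level directly after the last correction.

**Things that disagreed:**
- **Mark position:** the estimates ran from y = −117 to −122 mm, depending on whether I used the white line or the pointers, so I aimed for about −118 to −119 mm.
- **Last few millimetres:** the plate stuck there and drooped about 0.5° at the front. A small counter-tilt and push freed it and levelled it out.

The scene picture taken just before that last push showed the block still in its slot and the other items where they started.

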